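Clip the peg box shut crosswise

ROBOT

A 6-joint arm with a two-finger parallel gripper is mounted at the origin on the work surface. World frame = base frame: x ahead of the robot, y to its left, z up, the work surface at z = 0. Lengths are in m, angles in rad, forces in N, time in s.
With the tool pointing down it reaches from about 0.4 to 0.825 m from the base axis. Payload 7 kg.
Tool frame: the origin (TCP) lies between the finger pads; the fingertips stand 22 mm ahead of it and the grasp point (between the pads) lies 3 mm ahead of it; z points along the fingers, y is the direction in which the jaws open and shut (so a half turn about z gives the same grasp; the last joint's range is limited). The gripper opens to 88 mm and grips with 3 to 60 N. Pads are 19 mm wide; open, the fingers measure 130 mm over their backs; the gripper's body (78 mm by 193 mm) begins 47 mm behind the grasp point.
Start: joints at [-0.912, 0.359, 0.012, 0, -1.224, -0.288], TCP at [0.245, -0.629, 0.249] pointing down, gripper open.
Joint ranges: [-3.07, 3.07], [-1.43, 2.12], [-1.02, 1.25], [-3.03, 1.67], [-3.05, -0], [-3.03, 3.03]. Speed limits (rad/s): [2.39, 2.39, 3.01, 3.14, 3.14, 3.14].

INTERFACE

Orientations are given as [roll, pitch, yaw] about the fixed x, y, z axes, in that order (R = Rz(yaw) Ry(pitch) Rx(roll)).
In Python, from station import * gives the robot as it stands. The module is installed in compiled form; this text tells all that it offers.
- The arm moves only by the tool move_arm, never from a script. Its argument "rows" is a list of rows, each an object with "delta_rot": the turn, a rotation vector about the world's x, y, z in degrees, a list of three; "delta_pos": the shift along the world's x, y, z in cm, a list of three; "hand": the finger opening in cm, from 0 to 8.76. A call has exactly 10 rows; each row shifts and turns the commanded pose from where the row before left it; what a row does not reach is not made up. A row lasts 1/10 s, in which the tool goes at most 50 mm and 8.59 degrees, less where a joint would pass 70% of its speed; a pose out of reach is approached as far as the arm can. A call is refused whole if a number of a shift passes 5 or a number of a turn 8.59, either way. A call with a gripper value outside its range is refused whole. The fingers move at their own pace and stop on an object; "force" is the grip in N (left out, the last holds). Time passes only in rows, so rows that do not move let the fingers close, or fill a call up. It gives the time, the measured TCP pose, the force and the opening at its end, in the units of the state.
- get_state(): the state, without advancing time (a new reading comes with each control period).
- grab_frame(name): name is "scene" or "top" or "wrist"; returns the picture (384x512x3 uint8, blue, green, red); there is no depth.
- camera_info(name): a dict with "camera_matrix" (3x3 intrinsics, pixels), "world_from_camera" (4x4, takes a point from camera to world coordinates); the wrist camera has in their place "T_tool_cam" (4x4, takes a point from camera to tool coordinates, whose origin is the TCP and whose axes are the flange's). Camera axes: x right, y down, z forward; pixel columns grow to the right and rows downward; lengths in m; the calibration is good to about 2 mm. The wrist camera is an equidistant fisheye: a pixel r from the principal point sees the ray r / f radians off the axis. A picture is of the moment at which its call begins: read the wrist's pose just before it. camera_info takes no time and is no camera call.
- job_done(): hands the job in, once; it reports no verdict.
The state is a dict: "t": time; "q": joint angles; "qd": joint speeds; "joint_efforts": joint torques, N m; "eef_pos": TCP position; "ee_rot": TCP orientation; "force": force on the tool from outside, world axes, zero at the start; "moment": the same for the moment, N m; "width": finger opening in m.
Only numpy, scipy, OpenCV 4.12 (cv2) and the standard library are available. Lean on these libraries where they do the work, as an engineer would, in place of code of your own. Each camera call takes 0.05 s, during which the arm holds its last target.

TASK

Snap all four clips of the larger clear box, the one with the orange pegs in it, fully down over its rim so that the lid seats evenly: press any one first, then the diagonally opposite one, then the remaining two. Leave the smaller box alone, and the jar, mallet and hook puller where they are.

Things in the scene. Friction and masses are not known exactly. Their poses are not given: they have to be found in the camera images.
- box: Larger of two clear plastic boxes, three orange V-section pegs inside, lid on: 180 x 250 x 98 mm (x, y, z). Fixed: it does not move when pressed. Origin: centre of its underside; y along its long side, x away from the robot (yaw within 0.3 rad). Four identical grey clips are hinged on the lid's top (98 mm high) near its corners, at y = +-82 mm, two on each long side.
- clip_near_left (a joint): Clip at the larger box's near-left (-x, +y) corner: flap 46 x 34 x 5 mm with a lip, hinge at box x = -58 mm, 101.5 mm above the counter, free end outwards (-x of the box). Value (rad): 0 = snapped flat, lip over the rim; starts raised, 0.5 to 0.75. Stays put until pressed; a sprung catch in the rim resists from 0.35 down (up to about 10 N) and throws it back if let go early; below about 0.12 it snaps home by itself.
- pad_near_left (a point): Middle of the upper face of the near-left (-x, +y) clip, 26 mm from its hinge: the place to press. It moves with the flap; snapped home it is 104 mm above the counter at box x = -84 mm. While raised it lies some 4 to 9 mm nearer the box's middle and up to 22 mm higher; pressing straight down there works.
- clip_near_right (a joint): Clip at the larger box's near-right (-x, -y) corner: flap 46 x 34 x 5 mm with a lip, hinge at box x = -58 mm, 101.5 mm above the counter, free end outwards (-x of the box). Value (rad): 0 = snapped flat, lip over the rim; starts raised, 0.5 to 0.75. Stays put until pressed; a sprung catch in the rim resists from 0.35 down (up to about 10 N) and throws it back if let go early; below about 0.12 it snaps home by itself.
- pad_near_right (a point): Middle of the upper face of the near-right (-x, -y) clip, 26 mm from its hinge: the place to press. It moves with the flap; snapped home it is 104 mm above the counter at box x = -84 mm. While raised it lies some 4 to 9 mm nearer the box's middle and up to 22 mm higher; pressing straight down there works.
- clip_far_left (a joint): Clip at the larger box's far-left (+x, +y) corner: flap 46 x 34 x 5 mm with a lip, hinge at box x = +58 mm, 101.5 mm above the counter, free end outwards (+x of the box). Value (rad): 0 = snapped flat, lip over the rim; starts raised, 0.5 to 0.75. Stays put until pressed; a sprung catch in the rim resists from 0.35 down (up to about 10 N) and throws it back if let go early; below about 0.12 it snaps home by itself.
- pad_far_left (a point): Middle of the upper face of the far-left (+x, +y) clip, 26 mm from its hinge: the place to press. It moves with the flap; snapped home it is 104 mm above the counter at box x = +84 mm. While raised it lies some 4 to 9 mm nearer the box's middle and up to 22 mm higher; pressing straight down there works.
- clip_far_right (a joint): Clip at the larger box's far-right (+x, -y) corner: flap 46 x 34 x 5 mm with a lip, hinge at box x = +58 mm, 101.5 mm above the counter, free end outwards (+x of the box). Value (rad): 0 = snapped flat, lip over the rim; starts raised, 0.5 to 0.75. Stays put until pressed; a sprung catch in the rim resists from 0.35 down (up to about 10 N) and throws it back if let go early; below about 0.12 it snaps home by itself.
- pad_far_right (a point): Middle of the upper face of the far-right (+x, -y) clip, 26 mm from its hinge: the place to press. It moves with the flap; snapped home it is 104 mm above the counter at box x = +84 mm. While raised it lies some 4 to 9 mm nearer the box's middle and up to 22 mm higher; pressing straight down there works.
- small_box: Bystander: smaller clear plastic box, empty, 120 x 100 x 60 mm, with two raised grey clips of its own (tips to 95 mm high). Origin: centre of underside. Fixed. To be left alone.
- jar: Bystander: glass jar with a steel cap, 72 mm across, 115 mm tall, upright and loose. Origin: centre of underside.
- mallet: Bystander: hardwood mallet lying to the left, handle 240 mm long, head 60 x 110 x 64 mm, loose. Origin: on the counter under the handle's line, 100 mm from the head's middle.
- puller: Bystander: steel hook puller lying flat, 150 mm long with an 80 mm cross handle, 14 mm high, loose. Origin: on the counter under its middle.

How it is judged:
By the outcome, as a careful person would: the job done as asked, in the order asked, and still so for the second after the job is handed in, with the robot touching nothing.
It also fails if it takes over 45 s, if anything falls off the work surface, if the arm or the gripper's body presses on something with over 40 N, if the wrist force passes 120 N, or if a joint passes its speed limit or range.

## Working session

There is one attempt and no reset: what is moved stays moved. The work goes in short steps, Python scripts to look and compute and a tool call to move; the robot and the scene stay as the last step left them, time stands still between calls to the robot, and variables do not carry over. Pictures are saved under pics/ and viewed, and the job is handed in when it is done.

Besides the shell and the picture viewer there is one more tool, called in YAML: its name, and indented under it one key for each argument. move_arm: Moves the arm, as the interface text tells. Its arguments: {"type":"object","properties":{"rows":{"type":"array"},"force":{"type":"number"}},"required":["rows"]}

```bash
mkdir -p pics; python3 - <<'E'
from station import *
import cv2
s=get_state();print(s)
for n in("scene","top"):
    cv2.imwrite(f"pics/{n}0.png",grab_frame(n)); print(n,camera_info(n))
print(camera_info("wrist"))
E
```

```text
{'t': 0.0, 'q': array([-9.11929337e-01,  3.59393913e-01,  1.10796739e-02, -3.45178524e-04,
       -1.22412618e+00, -2.88112976e-01]), 'qd': array([-0.00021131,  0.0001924 ,  0.00030797,  0.00213266,  0.00027111,
       -0.00111038]), 'joint_efforts': array([-3.02228966e-05, -5.82711232e+01,  2.93046767e+01,  6.99704379e+00,
        6.85980282e-03, -1.22556180e-04]), 'eef_pos': array([ 0.2443855 , -0.6287214 ,  0.24762808]), 'ee_rot': array([ 3.13992412e+00, -1.56087323e-04, -2.77095606e+00]), 'force': array([0.51091003, 0.02461439, 0.24270733]), 'moment': array([-0.01183413,  0.00033167, -0.01516347]), 'width': 0.08785618843389838}
scene {'camera_matrix': array([[424.54400078,   0.        , 253.66572436],
       [  0.        , 424.54400078, 195.96427583],
       [  0.        ,   0.        ,   1.        ]]), 'world_from_camera': array([[-0.43165825,  0.61903287, -0.65610172,  1.22486093],
       [ 0.90203292,  0.29397997, -0.31608922,  0.35007666],
       [-0.00278885, -0.72826786, -0.68528691,  0.88665428],
       [ 0.        ,  0.        ,  0.        ,  1.        ]])}
top {'camera_m
[... 258 characters left out ...]
969106,  0.02171401, -0.01209487,  0.00826187],
       [ 0.01043322, -0.07507078, -0.99712363,  1.11405923],
       [ 0.        ,  0.        ,  0.        ,  1.        ]])}
{'camera_matrix': array([[297.31863964,   0.        , 260.55097369],
       [  0.        , 297.31863964, 189.43483677],
       [  0.        ,   0.        ,   1.        ]]), 'T_tool_cam': array([[-1.13239212e-04, -9.62431729e-01, -2.71523765e-01,
         7.30477596e-02],
       [ 9.99999862e-01, -2.48405880e-04,  4.63438269e-04,
        -6.97417587e-04],
       [-5.13475794e-04, -2.71523675e-01,  9.62431624e-01,
        -1.35390163e-01],
       [ 0.00000000e+00,  0.00000000e+00,  0.00000000e+00,
         1.00000000e+00]])}
```

```bash
python3 - <<'E'
import cv2
a=cv2.imread("pics/top0.png");
cv2.imwrite("pics/top0b.png",cv2.resize(a,(768,576),interpolation=cv2.INTER_CUBIC))
E
```

```text
(no output)
```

View pics/top0b.png

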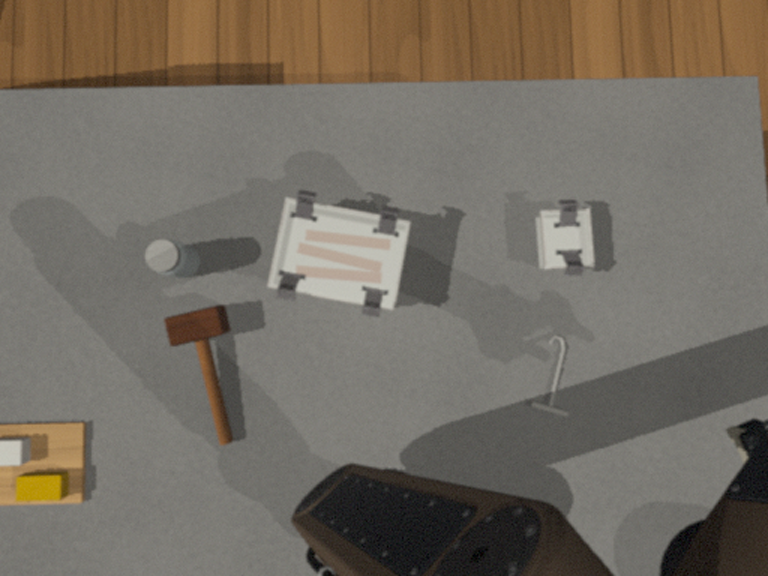

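View pics/scene0.png

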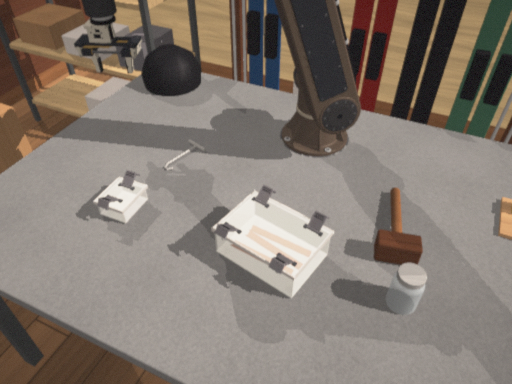

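The top view shows the larger box at about (340,252) in the 1.5x picture, with its clips near (305,205), (386,222), (289,282) and (373,298). The small box is at (566,240), the jar at (165,257), the mallet at (200,330) and the puller at (555,375). I'll enlarge the box next.

```bash
python3 - <<'E'
import cv2
a=cv2.imread("pics/top0.png")[120:215,170:285]
cv2.imwrite("pics/top0c.png",cv2.resize(a,None,fx=6,fy=6,interpolation=cv2.INTER_CUBIC))
a=cv2.imread("pics/scene0.png")[180:295,205:340]
cv2.imwrite("pics/scene0c.png",cv2.resize(a,None,fx=5,fy=5,interpolation=cv2.INTER_CUBIC))
E
```

```text
(no output)
```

View pics/top0c.png

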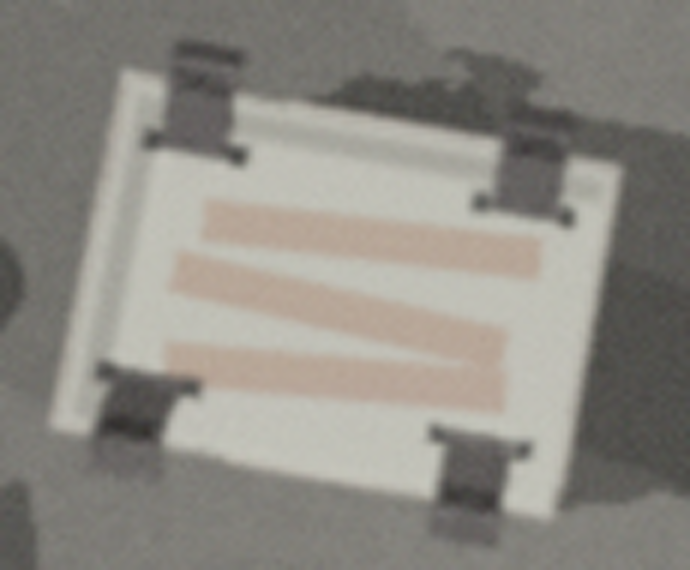

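View pics/scene0c.png

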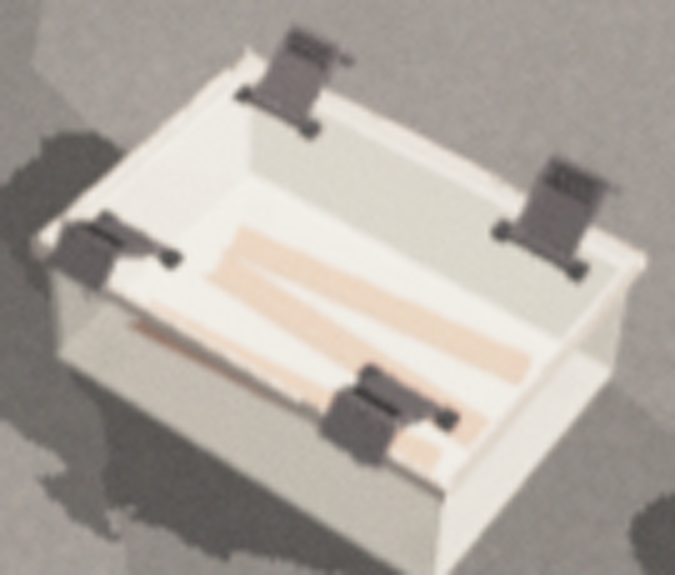

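```bash
cat > fit.py <<'E'
import numpy as np
from scipy.optimize import least_squares
from station import camera_info
FL,FR,NR,NL=(1,1),(1,-1),(-1,-1),(-1,1)
C=lambda s:(s[0]*.09,s[1]*.125,.098); H=lambda s:(s[0]*.058,s[1]*.082,.1015)
top=[(C(FL),123,75),(C(FR),618,167),(C(NR),553,515),(C(NL),55,428),(H(FL),195,148),(H(FR),525,210),(H(NL),148,379),(H(NR),480,442)]
sc=[(C(FL),440,490),(C(NL),643,262),(C(NR),250,58),(C(FR),40,245),(H(NR),277,112),(H(NL),540,251)]
def obs(l,f,x0,y0): return [(np.array(p),(u+.5)/f-.5+x0,(v+.5)/f-.5+y0) for p,u,v in l]
O={"top":obs(top,6,170,120),"scene":obs(sc,5,205,180)}
I={n:camera_info(n) for n in O}
def proj(n,P):
    T=np.linalg.inv(I[n]["world_from_camera"]);p=T[:3,:3]@P+T[:3,3];q=I[n]["camera_matrix"]@p;return q[:2]/q[2]
def W(b,p):
    c,s=np.cos(b[2]),np.sin(b[2]);return np.array([b[0]+c*p[0]-s*p[1],b[1]+s*p[0]+c*p[1],p[2]])
def res(b,names): return np.concatenate([proj(n,W(b,p))-[u,v] for n in names for p,u,v in O[n]])
if __name__=="__main__":
  for names in(["top"],["scene"],["top","scene"]):
    r=least_squares(res,[.6,.05,-.1],args=(names,));print(names,r.x.round(4),np.abs(r.fun).max().round(2),np.sqrt((r.fun**2).mean()).round(2))
  b=r.x
  for n,s in dict(FL=FL,FR=FR,NR=NR,NL=NL).items(): print(n,W(b,(s[0]*.084,s[1]*.082,.104)).round(4),W(b,(s[0]*.078,s[1]*.082,.12)).round(4), np.hypot(*W(b,(s[0]*.084,s[1]*.082,.104))[:2]).round(3))
E
python3 fit.py
```

```text
['top'] [ 0.56    0.0796 -0.2039] 1.26 0.52
['scene'] [ 0.5612  0.0811 -0.2173] 1.91 0.85
['top', 'scene'] [ 0.5604  0.0804 -0.2106] 2.06 0.75
FL [0.6597 0.143  0.104 ] [0.6539 0.1442 0.12  ] 0.675
FR [ 0.6254 -0.0174  0.104 ] [ 0.6196 -0.0161  0.12  ] 0.626
NR [0.4612 0.0177 0.104 ] [0.467  0.0165 0.12  ] 0.461
NL [0.4954 0.1781 0.104 ] [0.5013 0.1769 0.12  ] 0.526
```

move_arm:
  rows:
    - {"delta_pos": [2.5, 4, 0], "delta_rot": [0, 0, -8.3], "hand": 0}
    - {"delta_pos": [2.5, 4, 0], "delta_rot": [0, 0, -8.3], "hand": 0}
    - {"delta_pos": [2.5, 4, 0], "delta_rot": [0, 0, -8.3], "hand": 0}
    - {"delta_pos": [2.5, 4, 0], "delta_rot": [0, 0, -8.3], "hand": 0}
    - {"delta_pos": [2.5, 4, 0], "delta_rot": [0, 0, 0], "hand": 0}
    - {"delta_pos": [2.5, 4, 0], "delta_rot": [0, 0, 0], "hand": 0}
    - {"delta_pos": [2.5, 4, 0], "delta_rot": [0, 0, 0], "hand": 0}
    - {"delta_pos": [2.5, 4, 0], "delta_rot": [0, 0, 0], "hand": 0}
    - {"delta_pos": [2.5, 4, 0], "delta_rot": [0, 0, 0], "hand": 0}
    - {"delta_pos": [2.5, 4, 0], "delta_rot": [0, 0, 0], "hand": 0}
  force: 20

```text
t: 1.1
eef_pos: [0.4937, -0.2298, 0.2485]
ee_rot: [3.141, -0.0, 2.942]
force: [1.5, -0.9, 0.4]
width: 0.0133
```

move_arm:
  rows:
    - {"delta_pos": [2.2, 3.5, 0], "delta_rot": [0, 0, 0], "hand": 0}
    - {"delta_pos": [2.2, 3.5, 0], "delta_rot": [0, 0, 0], "hand": 0}
    - {"delta_pos": [2.2, 3.5, 0], "delta_rot": [0, 0, 0], "hand": 0}
    - {"delta_pos": [2.2, 3.5, -1], "delta_rot": [0, 0, 0], "hand": 0}
    - {"delta_pos": [2.2, 3.5, -2], "delta_rot": [0, 0, 0], "hand": 0}
    - {"delta_pos": [2, 3.6, -2], "delta_rot": [0, 0, 0], "hand": 0}
    - {"delta_pos": [0, 0, -1.5], "delta_rot": [0, 0, 0], "hand": 0}
    - {"delta_pos": [0, 0, 0], "delta_rot": [0, 0, 0], "hand": 0}
    - {"delta_pos": [0, 0, 0], "delta_rot": [0, 0, 0], "hand": 0}
    - {"delta_pos": [0, 0, 0], "delta_rot": [0, 0, 0], "hand": 0}

```text
t: 2.1
eef_pos: [0.6234, -0.0213, 0.1848]
ee_rot: [3.141, 0.001, 2.941]
force: [-0.5, -0.9, -0.1]
width: 0.0006
```

```bash
python3 - <<'E'
from station import *
import cv2
s=get_state();print(s['eef_pos'],s['ee_rot'],s['force'],s['width'])
cv2.imwrite("pics/w1.png",cv2.resize(grab_frame("wrist"),(768,576)))
cv2.imwrite("pics/s1.png",cv2.resize(grab_frame("scene")[140:300,190:350],(640,640))[:600])
E
```

```text
[ 0.6233649  -0.02133732  0.18476923] [3.14123083e+00 1.41253214e-03 2.94142007e+00] [-0.50778343 -0.86082508 -0.11878215] 0.0006318663015726547
```

View pics/w1.png

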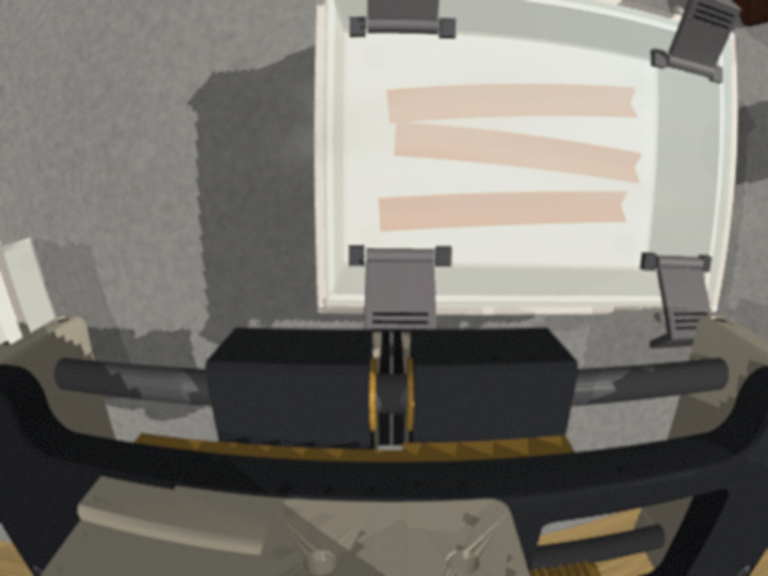

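View pics/s1.png

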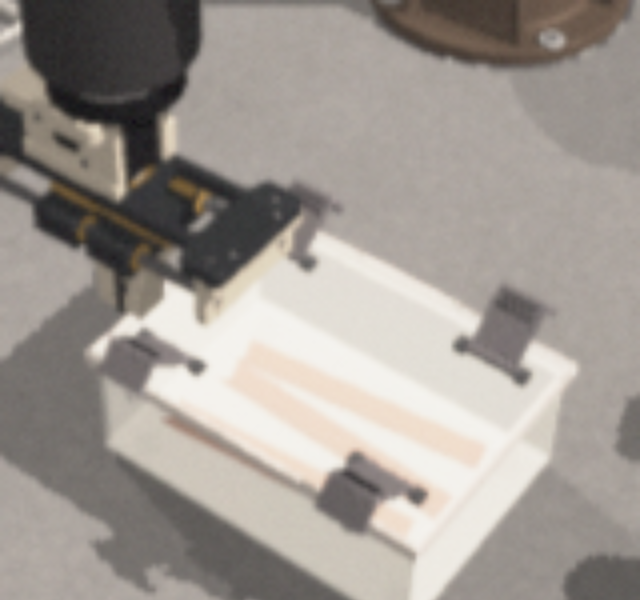

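The wrist picture (1.5x) shows the closed fingers at column 392 and the far-right clip at column 400, so they line up. The hinge middles are at about FR (400,256), FL (676,262), NR (403,26) and NL (687,66). I'll check these against the fit.

```bash
cat > wr.py <<'E'
import numpy as np,sys
from fit import *
from scipy.spatial.transform import Rotation as R
w=camera_info("wrist")
def wp(P,pos,rpy):
    T=np.eye(4);T[:3,:3]=R.from_euler('xyz',rpy).as_matrix();T[:3,3]=pos
    p=np.linalg.inv(T@w["T_tool_cam"])@np.append(P,1);p=p[:3]
    th=np.arctan2(np.hypot(p[0],p[1]),p[2]);u=p[:2]/np.hypot(p[0],p[1])*th*w["camera_matrix"][0,0]
    return u+w["camera_matrix"][:2,2]
E
python3 - <<'E'
from wr import *
pos=[.62336,-.02134,.18477];rpy=[3.14123,.0014,2.94142]
m=[(H(FR),400,256),(H(FL),676,262),(H(NR),403,26),(H(NL),687,66),(C(FR),320,310)]
f=lambda b:np.concatenate([wp(W(b,np.array(p)),pos,rpy)-[(u+.5)/1.5-.5,(v+.5)/1.5-.5] for p,u,v in m])
b=[.5604,.0804,-.2106];print(f(b).round(1))
r=least_squares(f,b);print(r.x,r.fun.round(1))
for s in(FL,FR,NR,NL):print(W(r.x,(s[0]*.084,s[1]*.082,.104)).round(4))
E
```

```text
[ 0.8  1.2  2.1  1.6  0.6  0.7  2.4  0.9 -0.5  3.1]
[ 0.55911305  0.0799005  -0.21090126] [-0.2 -0.3  1.6  0.3 -0.4 -0.8  1.7 -0.5 -1.5  1.7]
[0.6584 0.1425 0.104 ]
[ 0.6241 -0.0179  0.104 ]
[0.4598 0.0173 0.104 ]
[0.4941 0.1777 0.104 ]
```

move_arm:
  rows:
    - {"delta_pos": [0.1, 0.35, -1], "delta_rot": [0, 0, 0], "hand": 0}
    - {"delta_pos": [0, 0, -1], "delta_rot": [0, 0, 0], "hand": 0}
    - {"delta_pos": [0, 0, -0.6], "delta_rot": [0, 0, 0], "hand": 0}
    - {"delta_pos": [0, 0, -0.6], "delta_rot": [0, 0, 0], "hand": 0}
    - {"delta_pos": [0, 0, -0.6], "delta_rot": [0, 0, 0], "hand": 0}
    - {"delta_pos": [0, 0, -0.6], "delta_rot": [0, 0, 0], "hand": 0}
    - {"delta_pos": [0, 0, -0.6], "delta_rot": [0, 0, 0], "hand": 0}
    - {"delta_pos": [0, 0, -0.5], "delta_rot": [0, 0, 0], "hand": 0}
    - {"delta_pos": [0, 0, -0.3], "delta_rot": [0, 0, 0], "hand": 0}
    - {"delta_pos": [0, 0, 0], "delta_rot": [0, 0, 0], "hand": 0}

```text
t: 3.2
eef_pos: [0.6238, -0.0171, 0.1263]
ee_rot: [-3.141, -0.0, 2.942]
force: [-3.9, -0.5, 8.1]
width: 0.0003
```

move_arm:
  rows:
    - {"delta_pos": [0, 0, -0.1], "delta_rot": [0, 0, 0], "hand": 0}
    - {"delta_pos": [0, 0, -0.1], "delta_rot": [0, 0, 0], "hand": 0}
    - {"delta_pos": [0, 0, 0], "delta_rot": [0, 0, 0], "hand": 0}
    - {"delta_pos": [0, 0, 0], "delta_rot": [0, 0, 0], "hand": 0}
    - {"delta_pos": [0, 0, 0], "delta_rot": [0, 0, 0], "hand": 0}
    - {"delta_pos": [0, 0, 0], "delta_rot": [0, 0, 0], "hand": 0}
    - {"delta_pos": [0, 0, 0], "delta_rot": [0, 0, 0], "hand": 0}
    - {"delta_pos": [0, 0, 0], "delta_rot": [0, 0, 0], "hand": 0}
    - {"delta_pos": [0, 0, 0], "delta_rot": [0, 0, 0], "hand": 0}
    - {"delta_pos": [0, 0, 0], "delta_rot": [0, 0, 0], "hand": 0}

```text
t: 4.2
eef_pos: [0.6238, -0.0172, 0.1261]
ee_rot: [-3.142, 0.001, 2.943]
force: [-9.0, 1.9, 21.3]
width: 0.0004
```

It stopped at tip height 104 mm with the force rising, so the clip is home. Next I lift, check it with a look, and move over the near-left clip.

move_arm:
  rows:
    - {"delta_pos": [0, 0, 1.5], "delta_rot": [0, 0, 0], "hand": 0}
    - {"delta_pos": [0, 0, 2.2], "delta_rot": [0, 0, 0], "hand": 0}
    - {"delta_pos": [0, 0, 2.5], "delta_rot": [0, 0, 0], "hand": 0}
    - {"delta_pos": [-2.5, 3.8, 0], "delta_rot": [0, 0, 0], "hand": 0}
    - {"delta_pos": [-2.5, 3.8, 0], "delta_rot": [0, 0, 0], "hand": 0}
    - {"delta_pos": [-2.5, 3.8, 0], "delta_rot": [0, 0, 0], "hand": 0}
    - {"delta_pos": [-2.5, 3.8, 0], "delta_rot": [0, 0, 0], "hand": 0}
    - {"delta_pos": [-2.5, 3.8, 0], "delta_rot": [0, 0, 0], "hand": 0}
    - {"delta_pos": [-0.4, 0.5, 0], "delta_rot": [0, 0, 0], "hand": 0}
    - {"delta_pos": [0, 0, 0], "delta_rot": [0, 0, 0], "hand": 0}

```text
t: 5.2
eef_pos: [0.4941, 0.1789, 0.1855]
ee_rot: [-3.142, -0.0, 2.945]
force: [0.5, 0.7, -0.3]
width: 0.0006
```

```bash
python3 - <<'E'
from station import *
import cv2
s=get_state();print(s['eef_pos'],s['ee_rot'],s['force'],s['width'])
cv2.imwrite("pics/s2.png",cv2.resize(grab_frame("scene")[140:300,190:350],(600,600)))
E
```

```text
[0.49413207 0.17887383 0.18549487] [-3.14155766e+00 -4.13398966e-04  2.94492092e+00] [ 0.48413147  0.68795325 -0.30429255] 0.0006107132243394806
```

View pics/s2.png

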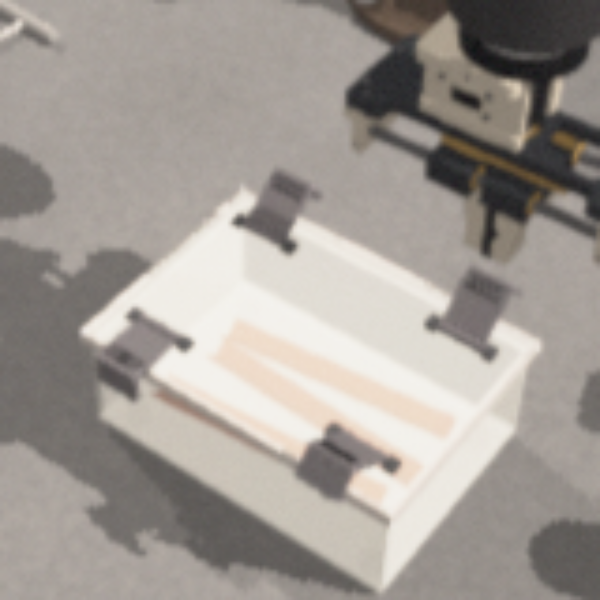

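The far-right clip at (140,350) now lies flat over the rim, and the other three are still raised. The fingers are above the near-left clip at (475,310), so I press it now.

move_arm:
  rows:
    - {"delta_pos": [0.05, -0.1, -1], "delta_rot": [0, 0, 0], "hand": 0}
    - {"delta_pos": [0, 0, -1], "delta_rot": [0, 0, 0], "hand": 0}
    - {"delta_pos": [0, 0, -0.6], "delta_rot": [0, 0, 0], "hand": 0}
    - {"delta_pos": [0, 0, -0.6], "delta_rot": [0, 0, 0], "hand": 0}
    - {"delta_pos": [0, 0, -0.6], "delta_rot": [0, 0, 0], "hand": 0}
    - {"delta_pos": [0, 0, -0.6], "delta_rot": [0, 0, 0], "hand": 0}
    - {"delta_pos": [0, 0, -0.6], "delta_rot": [0, 0, 0], "hand": 0}
    - {"delta_pos": [0, 0, -0.5], "delta_rot": [0, 0, 0], "hand": 0}
    - {"delta_pos": [0, 0, -0.5], "delta_rot": [0, 0, 0], "hand": 0}
    - {"delta_pos": [0, 0, 0], "delta_rot": [0, 0, 0], "hand": 0}

```text
t: 6.25
eef_pos: [0.4957, 0.177, 0.1262]
ee_rot: [-3.142, 0.0, 2.943]
force: [-2.9, -1.5, 9.5]
width: 0.0005
```

move_arm:
  rows:
    - {"delta_pos": [0, 0, -0.1], "delta_rot": [0, 0, 0], "hand": 0}
    - {"delta_pos": [0, 0, 0], "delta_rot": [0, 0, 0], "hand": 0}
    - {"delta_pos": [0, 0, 0], "delta_rot": [0, 0, 0], "hand": 0}
    - {"delta_pos": [0, 0, 0], "delta_rot": [0, 0, 0], "hand": 0}
    - {"delta_pos": [0, 0, 0], "delta_rot": [0, 0, 0], "hand": 0}
    - {"delta_pos": [0, 0, 0], "delta_rot": [0, 0, 0], "hand": 0}
    - {"delta_pos": [0, 0, 0], "delta_rot": [0, 0, 0], "hand": 0}
    - {"delta_pos": [0, 0, 0], "delta_rot": [0, 0, 0], "hand": 0}
    - {"delta_pos": [0, 0, 0], "delta_rot": [0, 0, 0], "hand": 0}
    - {"delta_pos": [0, 0, 0], "delta_rot": [0, 0, 0], "hand": 0}

```text
t: 7.25
eef_pos: [0.4957, 0.1769, 0.1261]
ee_rot: [3.141, 0.001, 2.943]
force: [-7.6, -1.0, 18.5]
width: 0.0004
```

Same signature, so it is home. Lift and go to near-right, delta about (-3.5, -15.9) cm.

move_arm:
  rows:
    - {"delta_pos": [0, 0, 1.5], "delta_rot": [0, 0, 0], "hand": 0}
    - {"delta_pos": [0, 0, 2.2], "delta_rot": [0, 0, 0], "hand": 0}
    - {"delta_pos": [0, 0, 2.5], "delta_rot": [0, 0, 0], "hand": 0}
    - {"delta_pos": [-0.8, -3.6, 0], "delta_rot": [0, 0, 0], "hand": 0}
    - {"delta_pos": [-0.8, -3.6, 0], "delta_rot": [0, 0, 0], "hand": 0}
    - {"delta_pos": [-0.8, -3.6, 0], "delta_rot": [0, 0, 0], "hand": 0}
    - {"delta_pos": [-0.8, -3.6, 0], "delta_rot": [0, 0, 0], "hand": 0}
    - {"delta_pos": [-0.3, -1.5, 0], "delta_rot": [0, 0, 0], "hand": 0}
    - {"delta_pos": [0, 0, 0], "delta_rot": [0, 0, 0], "hand": 0}
    - {"delta_pos": [0, 0, 0], "delta_rot": [0, 0, 0], "hand": 0}

```text
t: 8.25
eef_pos: [0.461, 0.018, 0.1866]
ee_rot: [3.141, 0.001, 2.941]
force: [-0.1, 0.0, 0.1]
width: 0.0004
```

```bash
python3 - <<'E'
from station import *
import cv2
s=get_state();print(s['eef_pos'],s['ee_rot'],s['force'],s['width'])
cv2.imwrite("pics/s3.png",cv2.resize(grab_frame("scene")[140:300,190:350],(600,600)))
E
```

```text
[0.4610417  0.01801604 0.18664457] [3.14119037e+00 5.86300442e-04 2.94132624e+00] [-0.05483853  0.04722921  0.07145622] 0.00043498308849826965
```

View pics/s3.png

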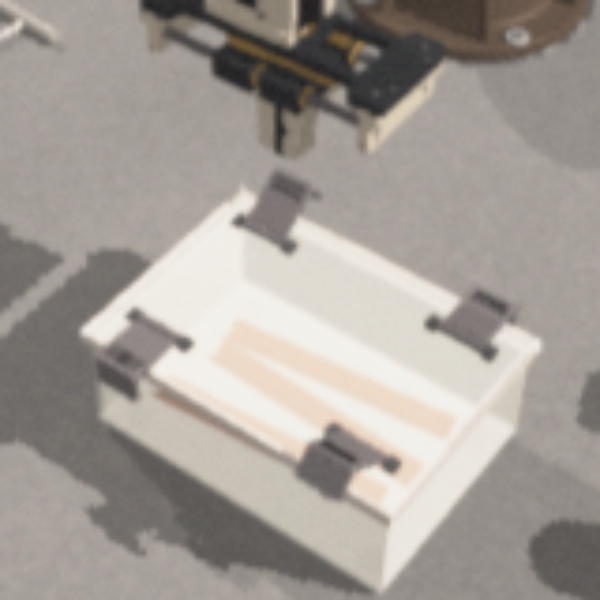

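Near-left has come down: its tip has moved from row 275 to about row 300. I'll check this by projecting the flat flap's outline.

```bash
python3 - <<'E'
from fit import *
b=[.5600,.0803,-.2108]
import cv2
for s,n in((NL,"NL"),(FR,"FR")):
  for e in(-.017,.017):
    for d,z in((.058,.104),(.104,.104)):
      q=proj("scene",W(b,(s[0]*d,s[1]*.082+e,z)));print(n,e,d,((q-[190,140]+.5)*3.75).round(0))
im=cv2.imread("pics/s3.png");cv2.imwrite("pics/s3c.png",cv2.resize(im[250:400,400:580],None,fx=4,fy=4))
E
```

```text
NL -0.017 0.058 [440. 324.]
NL -0.017 0.104 [476. 284.]
NL 0.017 0.058 [483. 347.]
NL 0.017 0.104 [519. 306.]
FR -0.017 0.058 [139. 315.]
FR -0.017 0.104 [ 94. 356.]
FR 0.017 0.058 [179. 338.]
FR 0.017 0.104 [133. 380.]
```

View pics/s3c.png

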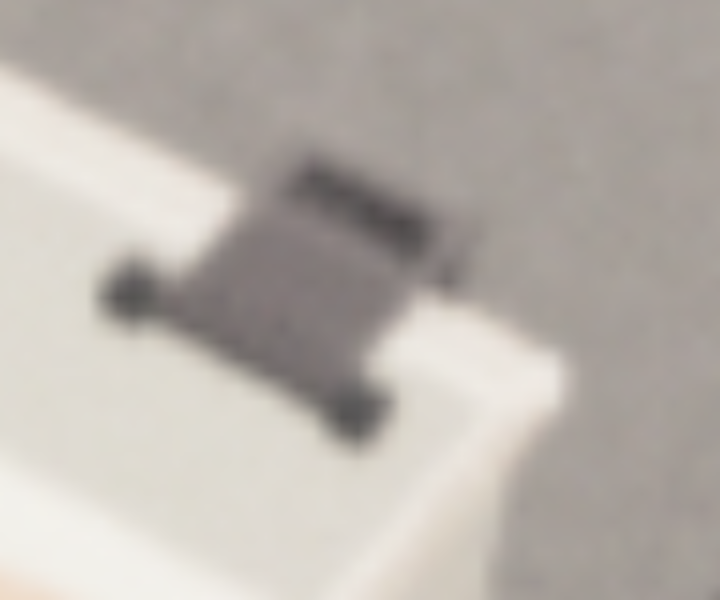

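The measured tip corners, (472,287) and (519,309), match the flat prediction of (476,284) and (519,306), so near-left is home. Press near-right.

move_arm:
  rows:
    - {"delta_pos": [0, 0, -1.1], "delta_rot": [0, 0, 0], "hand": 0}
    - {"delta_pos": [0, 0, -1], "delta_rot": [0, 0, 0], "hand": 0}
    - {"delta_pos": [0, 0, -0.6], "delta_rot": [0, 0, 0], "hand": 0}
    - {"delta_pos": [0, 0, -0.6], "delta_rot": [0, 0, 0], "hand": 0}
    - {"delta_pos": [0, 0, -0.6], "delta_rot": [0, 0, 0], "hand": 0}
    - {"delta_pos": [0, 0, -0.6], "delta_rot": [0, 0, 0], "hand": 0}
    - {"delta_pos": [0, 0, -0.6], "delta_rot": [0, 0, 0], "hand": 0}
    - {"delta_pos": [0, 0, -0.5], "delta_rot": [0, 0, 0], "hand": 0}
    - {"delta_pos": [0, 0, -0.5], "delta_rot": [0, 0, 0], "hand": 0}
    - {"delta_pos": [0, 0, 0], "delta_rot": [0, 0, 0], "hand": 0}

```text
t: 9.3
eef_pos: [0.4607, 0.0179, 0.1262]
ee_rot: [-3.141, 0.0, 2.943]
force: [-3.7, 0.0, 9.8]
width: 0.0004
```

move_arm:
  rows:
    - {"delta_pos": [0, 0, -0.1], "delta_rot": [0, 0, 0], "hand": 0}
    - {"delta_pos": [0, 0, 0], "delta_rot": [0, 0, 0], "hand": 0}
    - {"delta_pos": [0, 0, 0], "delta_rot": [0, 0, 0], "hand": 0}
    - {"delta_pos": [0, 0, 0], "delta_rot": [0, 0, 0], "hand": 0}
    - {"delta_pos": [0, 0, 0], "delta_rot": [0, 0, 0], "hand": 0}
    - {"delta_pos": [0, 0, 0], "delta_rot": [0, 0, 0], "hand": 0}
    - {"delta_pos": [0, 0, 0], "delta_rot": [0, 0, 0], "hand": 0}
    - {"delta_pos": [0, 0, 0], "delta_rot": [0, 0, 0], "hand": 0}
    - {"delta_pos": [0, 0, 0], "delta_rot": [0, 0, 0], "hand": 0}
    - {"delta_pos": [0, 0, 0], "delta_rot": [0, 0, 0], "hand": 0}

```text
t: 10.3
eef_pos: [0.4608, 0.0178, 0.1261]
ee_rot: [3.141, 0.001, 2.943]
force: [-9.0, 2.0, 21.5]
width: 0.0005
```

move_arm:
  rows:
    - {"delta_pos": [0, 0, 1.5], "delta_rot": [0, 0, 0], "hand": 0}
    - {"delta_pos": [0, 0, 2.2], "delta_rot": [0, 0, 0], "hand": 0}
    - {"delta_pos": [0, 0, 2.5], "delta_rot": [0, 0, 0], "hand": 0}
    - {"delta_pos": [3.7, 2.4, 0], "delta_rot": [0, 0, 0], "hand": 0}
    - {"delta_pos": [3.7, 2.4, 0], "delta_rot": [0, 0, 0], "hand": 0}
    - {"delta_pos": [3.7, 2.4, 0], "delta_rot": [0, 0, 0], "hand": 0}
    - {"delta_pos": [3.7, 2.4, 0], "delta_rot": [0, 0, 0], "hand": 0}
    - {"delta_pos": [3.7, 2.4, 0], "delta_rot": [0, 0, 0], "hand": 0}
    - {"delta_pos": [1.3, 0.5, 0], "delta_rot": [0, 0, 0], "hand": 0}
    - {"delta_pos": [0, 0, 0], "delta_rot": [0, 0, 0], "hand": 0}

```text
t: 11.3
eef_pos: [0.66, 0.1437, 0.1846]
ee_rot: [-3.141, -0.001, 2.942]
force: [-0.8, -0.3, -0.1]
width: 0.0002
```

```bash
python3 - <<'E'
from station import *
import cv2
s=get_state();print(s['eef_pos'],s['ee_rot'],s['force'],s['width'])
cv2.imwrite("pics/s4.png",cv2.resize(grab_frame("scene")[140:300,190:350],(600,600)))
E
```

```text
[0.6599819  0.14369794 0.18461492] [-3.14052358e+00 -1.11573075e-03  2.94239747e+00] [-0.80331238 -0.31061976 -0.07209984] 0.0002409792156464267
```

View pics/s4.png

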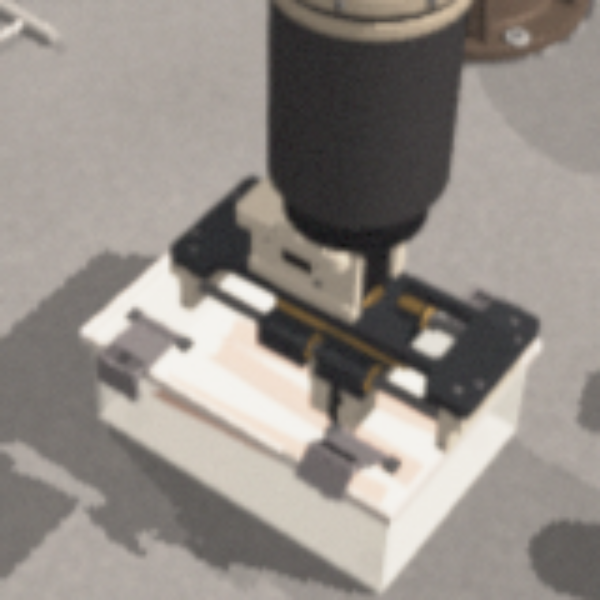

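The fingers are over the far-left clip at (335,460). The arm hides the near-right clip in this view, but its press gave the same readings as the earlier two. Press far-left.

move_arm:
  rows:
    - {"delta_pos": [-0.1, -0.05, -1], "delta_rot": [0, 0, 0], "hand": 0}
    - {"delta_pos": [0, 0, -0.9], "delta_rot": [0, 0, 0], "hand": 0}
    - {"delta_pos": [0, 0, -0.6], "delta_rot": [0, 0, 0], "hand": 0}
    - {"delta_pos": [0, 0, -0.6], "delta_rot": [0, 0, 0], "hand": 0}
    - {"delta_pos": [0, 0, -0.6], "delta_rot": [0, 0, 0], "hand": 0}
    - {"delta_pos": [0, 0, -0.6], "delta_rot": [0, 0, 0], "hand": 0}
    - {"delta_pos": [0, 0, -0.6], "delta_rot": [0, 0, 0], "hand": 0}
    - {"delta_pos": [0, 0, -0.5], "delta_rot": [0, 0, 0], "hand": 0}
    - {"delta_pos": [0, 0, -0.5], "delta_rot": [0, 0, 0], "hand": 0}
    - {"delta_pos": [0, 0, 0], "delta_rot": [0, 0, 0], "hand": 0}

```text
t: 12.35
eef_pos: [0.6573, 0.1423, 0.1267]
ee_rot: [-3.141, -0.001, 2.942]
force: [-0.0, 0.3, 0.8]
width: 0.0005
```

move_arm:
  rows:
    - {"delta_pos": [0, 0, -0.1], "delta_rot": [0, 0, 0], "hand": 0}
    - {"delta_pos": [0, 0, 0], "delta_rot": [0, 0, 0], "hand": 0}
    - {"delta_pos": [0, 0, 0], "delta_rot": [0, 0, 0], "hand": 0}
    - {"delta_pos": [0, 0, 0], "delta_rot": [0, 0, 0], "hand": 0}
    - {"delta_pos": [0, 0, 0], "delta_rot": [0, 0, 0], "hand": 0}
    - {"delta_pos": [0, 0, 0], "delta_rot": [0, 0, 0], "hand": 0}
    - {"delta_pos": [0, 0, 0], "delta_rot": [0, 0, 0], "hand": 0}
    - {"delta_pos": [0, 0, 0], "delta_rot": [0, 0, 0], "hand": 0}
    - {"delta_pos": [0, 0, 0], "delta_rot": [0, 0, 0], "hand": 0}
    - {"delta_pos": [0, 0, 0], "delta_rot": [0, 0, 0], "hand": 0}

```text
t: 13.35
eef_pos: [0.6576, 0.1423, 0.1266]
ee_rot: [-3.142, 0.0, 2.942]
force: [-0.4, 0.1, 0.6]
width: 0.0008
```

move_arm:
  rows:
    - {"delta_pos": [0, 0, 1.5], "delta_rot": [0, 0, 0], "hand": 0}
    - {"delta_pos": [0, 0, 2.5], "delta_rot": [0, 0, 0], "hand": 0}
    - {"delta_pos": [0, 0, 3.5], "delta_rot": [0, 0, 0], "hand": 0}
    - {"delta_pos": [-0.7, -4.5, 2], "delta_rot": [0, 0, 0], "hand": 0}
    - {"delta_pos": [-0.7, -4.5, 2], "delta_rot": [0, 0, 0], "hand": 0}
    - {"delta_pos": [-0.7, -4.8, 0], "delta_rot": [0, 0, 0], "hand": 0}
    - {"delta_pos": [-0.7, -4.8, 0], "delta_rot": [0, 0, 0], "hand": 0}
    - {"delta_pos": [-0.7, -4.8, 0], "delta_rot": [0, 0, 0], "hand": 0}
    - {"delta_pos": [-0.7, -4.8, 0], "delta_rot": [0, 0, 0], "hand": 0}
    - {"delta_pos": [-0.7, -4.8, 0], "delta_rot": [0, 0, 0], "hand": 0}

```text
t: 14.35
eef_pos: [0.6082, -0.1895, 0.2433]
ee_rot: [3.142, 0.002, 2.942]
force: [1.3, 0.1, -0.3]
width: 0.0001
```

```bash
python3 - <<'E'
from station import *
import cv2
s=get_state();print(s['eef_pos'],s['t'],s['force'],s['width'])
cv2.imwrite("pics/s5.png",cv2.resize(grab_frame("scene")[140:300,190:350],(600,600)))
cv2.imwrite("pics/t5.png",cv2.resize(grab_frame("top"),(768,576)))
E
```

```text
[ 0.60823905 -0.18954224  0.24332815] 14.35 [ 1.347577    0.14622274 -0.34138086] 0.000130297426817504
```

View pics/s5.png

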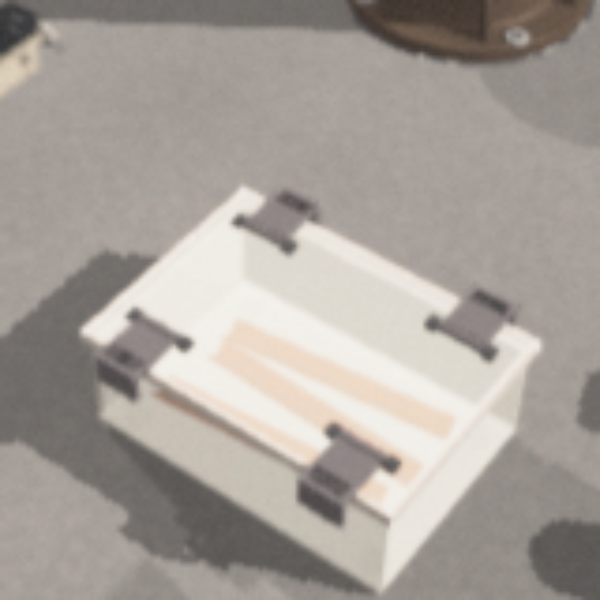

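View pics/t5.png

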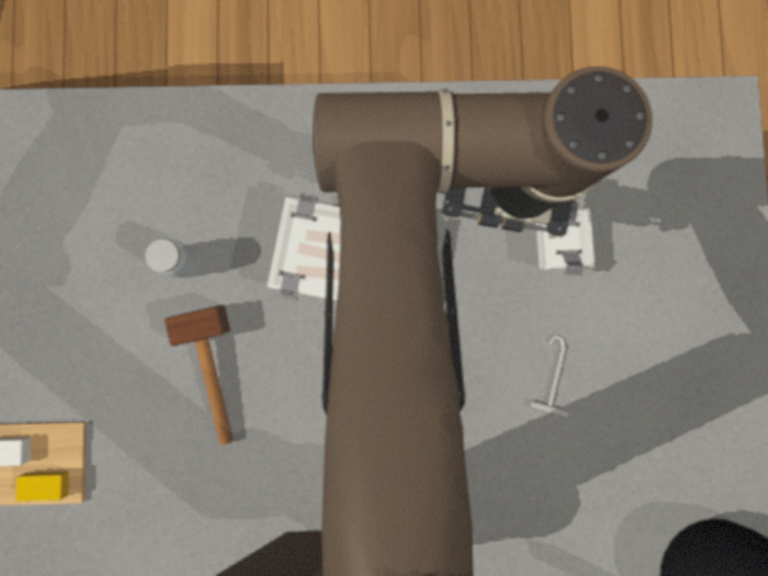

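All four look flat: FR (140,350), FL (340,470), NL (475,320) and NR (280,215). The bystanders are where they were. Far-left showed almost no contact force at the end, so I compare the flap tips with the flat prediction.

```bash
python3 - <<'E'
from fit import *
import cv2
b=[.5600,.0803,-.2108]
im=cv2.imread("pics/s5.png");im=cv2.resize(im,(1800,1800))
t=[]
for s in (FL,NR,FR,NL):
  for ang,col in((0,(0,255,0)),(.15,(0,0,255))):
    for e in(-.017,.017):
      d=.046;P=(s[0]*(.058+d*np.cos(ang)-.0025*np.sin(ang)),s[1]*.082+e,.1015+d*np.sin(ang)+.0025*np.cos(ang))
      q=(proj("scene",W(b,P))-[190,140]+.5)*3.75*3
      cv2.circle(im,tuple(int(v) for v in q),3,col,-1)
  q=(proj("scene",W(b,(s[0]*.09,s[1]*.082,.1)))-[190,140]+.5)*11.25
  x,y=map(int,q);t.append(im[y-130:y+130,x-150:x+150])
cv2.imwrite("pics/chk.png",np.vstack([np.hstack(t[:2]),np.hstack(t[2:])]))
E
```

```text
(no output)
```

View pics/chk.png

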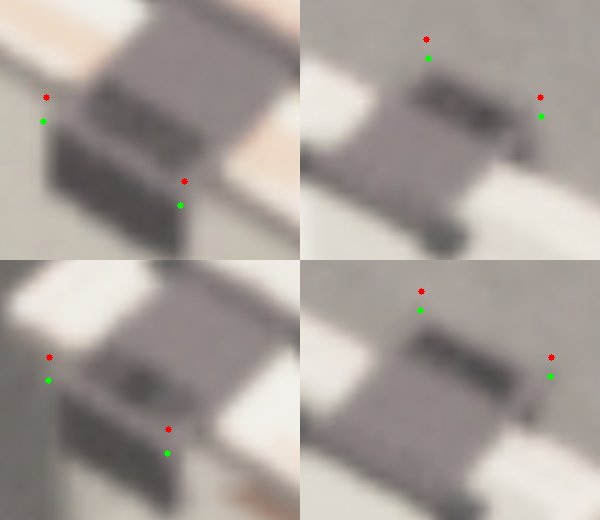

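All four tips lie on the green flat markers, and the red marks for 0.15 rad are clearly off. The arm is clear of everything, so I hand in.

```bash
python3 -c "
from station import *
print(job_done())"
```

```text
the job is handed in; nothing more can be done
None
```

I pressed all four clips of the larger box home with the closed fingertips and handed the job in at about 14.5 s. The order was far-right, then its diagonal near-left, then near-right and far-left.

- **Seating:** in the last scene picture, all four flap tips sit within about 2 mm of where flat clips should be, and clearly off the 0.15 rad marks.
- **Force:** far-right, near-left and near-right ended on a firm stop at 104 mm with 18–21 N. Far-left showed under 1 N at a fingertip height of 104.6 mm, so I judge that it snapped home by itself. The picture agrees, but I did not press it to a firm stop.
- **Bystanders:** the jar, mallet and puller look unmoved in the top view. The small box was partly hidden by the arm in that view, but the gripper passed well above it. The arm finished clear of everything, with no contact force.
- **Disagreement:** the three camera fits of the box's position differed by 1–2 mm, so I used a value between them.

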